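# Free the glass slab's hold-down and hold the cam lift at its top

### The arm

A 6-joint arm with a two-finger parallel gripper is mounted at the origin on a cart in front of the work surface, level with it; the furniture and walls round the work are solid. World frame = base frame: x ahead of the robot, y to its left, z up, the work surface at z = 0. Lengths are in mm, angles in degrees, forces in N, time in s.
With the tool pointing down it reaches from about 350 to 850 mm from the base axis. Payload 8.1 kg.
Tool frame: the origin (TCP) lies at the very end of the fingers, on their centre line; the grasp point (between the pads) lies 19 mm behind it; z points along the fingers, y is the line along which they close (so a half turn about z gives the same grasp; the last joint's range is limited). The gripper opens to 85 mm and grips with 20 to 120 N. Pads are 22 mm wide; open, the fingers measure 114 mm over their backs; the gripper's body (76 mm by 85 mm) begins 54 mm behind the grasp point. The pads swing forward as they close: fully open they stand 13 mm farther back than shut.
Start: joints at [71.196, 7.471, 85.268, -0, 87.261, -4.893], TCP at [144.23, 582.411, 231.292] pointing down, gripper open.
Joint ranges: [-169.43, 169.43], [-51.17, 129.36], [1.28, 143.12], [-76.62, 256.62], [0, 156.53], [-152.29, 152.29]. Speed limits (degrees/s): [136.94, 136.94, 159.86, 180, 180, 180].

### API

Orientations are given as [roll, pitch, yaw] about the fixed x, y, z axes, in that order (R = Rz(yaw) Ry(pitch) Rx(roll)).
In Python, from bench import sense, eyes, job, models gives the robot as it stands. The module is installed in compiled form; this text tells all that it offers.
- The arm moves only by the tool apply_moves, never from a script. Its argument "rows" is a list of rows, each a list of 6 numbers: the shift along the tool's x, y, z in mm, then the turn, a rotation vector about the tool's x, y, z in rad. In form: [[dx, dy, dz, rx, ry, rz], ...]. A call has exactly 5 rows; each row shifts and turns the commanded pose from where the row before left it, along the tool's axes as they then stand; what a row does not reach is not made up. A row lasts 1/8 s, in which the tool goes at most 62.5 mm and 10.7 degrees, less where a joint would pass 70% of its speed; a pose out of reach is approached as far as the arm can. A call is refused whole if a number of a shift passes 62.5 or a number of a turn 0.188, either way. A call with a gripper value outside its range is refused whole. "fingers" is the finger opening in mm, from 0 to 85.4, set as the call begins (left out, the last holds). The fingers move at their own pace and stop on an object; "grip_force" is the grip in N (left out, the last holds). Time passes only in rows, so rows that do not move let the fingers close, or fill a call up. It gives the time, the measured TCP pose, the force, the opening and the grip force at its end, in the units of the state.
- sense(): the state, without advancing time (a new reading comes with each control period).
- eyes.snapshot(name): name is "scene" or "side" or "wrist"; returns (picture, depth): 384x512x3 uint8, red, green, blue; 384x512 float32, mm along the optical axis (not along the pixel's ray), 0 where there is no reading.
- eyes.get_calibration(name): a dict with "intrinsics" (3x3 intrinsics, pixels), "D" ([k1, k2, p1, p2, k3] as OpenCV has them; the pictures are not rectified), "R" (3x3) and "t" (3): a world point X has camera coordinates R X + t; the wrist camera has in their place "mount" (4x4, takes a point from camera to tool coordinates, whose origin is the TCP and whose axes are the flange's). Camera axes: x right, y down, z forward; pixel columns grow to the right and rows downward; lengths in mm; the calibration is good to about 2 mm. A picture is of the moment at which its call begins: read the wrist's pose just before it. get_calibration takes no time and is no camera call.
- job.hand_in(): hands the job in; it is judged then, once.
Trained networks look in the newest picture that a camera, given by its name, has taken for a name from the list of things; names that differ only in an ending like _2 or _b are one class to them, and where a whole thing is asked for, a point or a joint stands for the part that bears it (a point fixed in the world has none). Each returns a list of dicts, best first, with "confidence" (0 to 1); they miss things now and then, are a little off and sometimes report something else, mostly with a low value. They report only what shows in the picture. A call takes as long as a camera call. They do not tell look-alikes from the thing itself.
- models.boxes_of(name, camera): "xyz" ([x, y, z] in mm, in world coordinates, good to about 4 mm: the middle of the surface that is visible of it).
- models.cut_out(name, camera): "pixels" (384x512 bool, what is visible of it).
- models.place_of(name, camera): "xyz" ([x, y, z] in mm, in world coordinates, good to about 4 mm: a listed point, or the origin of a listed thing).
The state is a dict: "time": time; "joint_pos": joint angles; "qd": joint speeds; "joint_efforts": joint torques, N m; "tool_pos": TCP position; "tcp_rot": TCP orientation; "ft_force": force on the tool from outside, world axes, zero at the start; "wrist_torque": the same for the moment, N m; "finger_gap": finger opening in mm; "grip_force": force on a finger pad.
Only numpy, scipy, OpenCV 4.12 (cv2) and the standard library are available. Lean on these libraries where they do the work, as an engineer would, in place of code of your own. Each camera call takes 0.05 s, during which the arm holds its last target. There are 200 camera calls.

### The job

Take the flat-bladed key from its holder, use it to turn the slotted hold-down screw on the slab stand anticlockwise to its stop, so that its tongue swings clear of the glass slab, and stand the key back in its holder. Then take the cam lever by its crosswise handle, swing it up to the point where the slab is lifted highest (lever straight up, not past it) and finish while holding it there, because it may drop back if let go. Leave the other things on the worktop where they are.

Things in the scene. Friction and masses are not known exactly. Their poses are not given: they have to be found in the camera images.
- key_grip (a point): centre of the black grip of the slot key, a loose upright tool, 45 g, 88 mm long, standing with its blade down in the holder. Grip: 14 mm along the key's x, 36 mm along its y, 40 mm high, this point half-way up it, on the key's axis. The key's z axis points up along the tool.
- key_tip (a point): lower end of the key's blade, on the key's axis, 68 mm under key_grip. Blade: 3 mm thick (key's x) and 14 mm wide (key's y), 26 mm long up to a round collar 32 mm across and 4 mm thick; above that a 10 mm round shank, then the grip from 48 to 88 mm above the tip. z axis points up along the tool.
- holder: fixed grey block 62 x 62 x 34 mm with one round upright hole 22 mm across and 30 mm deep in its centre; origin at the centre of its underside, on the worktop. The key hangs in the hole with the underside of its collar resting on the block's top, so that key_tip then is 8 mm above the worktop.
- stand: fixed white slab stand: base 150 mm (x) by 162 mm (y), frame 130 x 104 mm and 60 mm high, with the glass slab lying in it. Origin on the worktop, under the centre of the slab; z up; -x is its front (it faces the robot, somewhat turned); the screw is on its +y side and the lever on its -y side.
- slab: loose clear glass mixing slab, 78 (its x) x 105 (its y) x 10 mm, 184 g, lying in the frame on the lift table, top flush with the frame at the start and 8 mm higher at full lift. Origin at the centre of its underside.
- screw_slot (a point): bottom of the slot in the round steel screw head (28 mm across, top 79 mm above the worktop), on the screw's upright axis, 68 mm from the stand's origin along its +y. Slot 5.5 mm wide, 9 mm deep, open at both ends, chamfered; it runs along this point's y axis, which turns with the screw. Under the head a 13 mm wide tongue reaches 40 mm along this point's -y, over the slab.
- screw (a joint): turn of the captive screw, rad, anticlockwise from above positive, 0 to 1.35 (stop). 0: the tongue points to the stand's -y and lies over the slab's edge, holding it down; from about 1.1 on it is clear. Starts between 0 and 0.2. Friction 0.05 N m; stays where it is left. The blade has about 0.2 rad of play in the slot each way.
- lever_grip (a point): middle of the lever's black round handle, 16 mm across and 62 mm long, which runs level along the stand's y, away from the stand, beside the end of the lever's arm. This point lies 36 mm out along the handle from the arm's middle line, 90 mm from the lever's axis. Its axes turn with the lever.
- lever_pivot (a point): point on the lever's level turning axis (along the stand's y), abreast of lever_grip, 106 mm from the stand's origin along its -y, 30 mm above the worktop. It stays with the stand and has its axes. lever_grip moves on a circle of 90 mm about it in the stand's x-z plane.
- lever (a joint): cam lever, rad, 0 to 2.1. At 0 (start, on its stop) the arm points to the stand's -x, 0.26 rad above level; it grows as the arm swings up. Straight up at 1.31: highest lift; beyond, the table sinks again. Lift = 11 mm x (sin(angle + 0.26) - 0.257). A spring pulls the table down: up to 6 N at the handle at first, less near the top; let go, it tends to fall to one side.
- table (a joint): height of the lift table under the slab above its built place, m: about -0.001 at rest, 0.007 to 0.008 at full lift.
- capsule_mixer: tall fixed machine behind the holder and to the right of the stand, 310 x 257 mm at its foot and 335 mm high, tapering upwards; origin at the centre of its underside. It starts 0.49 m ahead of the robot's base: keep clear of it, pass in front of it.
- dropper_bottle: brown dropper bottle, 34 x 34 x 109 mm, loose bystander; origin at its underside.
- etch_syringe_1: blue gel syringe, 117 mm, loose bystander; origin at its underside.
- needle_box: cardboard box 45 x 95 x 52 mm, loose bystander; origin at its underside.
There are look-alikes about, which are no part of the job. Leave any green look-alike of the holder alone. What is shaped like the part that bears key_grip but yellow is not meant.

How it is judged:
By the outcome, as a careful person would: the job done as asked, in the order asked, and still so for the second after the job is handed in, while the arm keeps its last pose, push and grip.
It also fails if it takes over 67 s, if anything falls off the work surface, if the arm or the gripper's body presses on something with over 40 N, if the wrist force passes 120 N, or if a joint passes its speed limit or range.

## Working session

There is one attempt and no reset: what is moved stays moved. The work goes in short steps, Python scripts to look and compute and a tool call to move; the robot and the scene stay as the last step left them, time stands still between calls to the robot, and variables do not carry over. Pictures are saved under pics/ and viewed, at most 10 in all, crops included, and the job is handed in when it is done.

Besides the shell and the picture viewer there is one more tool, called after "Emit:" by a JSON object that holds its "method" and its "body". apply_moves: Moves the arm, as the interface text tells. Its arguments: {"type":"object","properties":{"rows":{"type":"array"},"fingers":{"type":"number"},"grip_force":{"type":"number"}},"required":["rows"]}

```bash
mkdir -p pics
cat > h.py <<'E'
import numpy as np, cv2
from bench import sense, eyes, job, models
from scipy.spatial.transform import Rotation as Rn
def cal(n):
    c=eyes.get_calibration(n); K=np.array(c["intrinsics"]);D=np.array(c["D"])
    if n=="wrist":
        s=sense(); T=np.eye(4);T[:3,:3]=Rn.from_euler('xyz',s["tcp_rot"],degrees=True).as_matrix();T[:3,3]=s["tool_pos"]
        M=np.linalg.inv(T@np.array(c["mount"])); return K,D,M[:3,:3],M[:3,3]
    return K,D,np.array(c["R"]),np.array(c["t"])
def proj(n,P):
    K,D,R,t=cal(n); return cv2.projectPoints(np.float64(P).reshape(-1,1,3),cv2.Rodrigues(R)[0],t,K,D)[0].reshape(-1,2)
def back(n,uv,d):
    K,D,R,t=cal(n); q=cv2.undistortPoints(np.float64(uv).reshape(-1,1,2),K,D).reshape(-1,2)
    d=np.asarray(d,float).reshape(-1,1); return (np.c_[q,np.ones(len(q))]*d-t)@R
def onplane(n,uv,z):
    K,D,R,t=cal(n); q=cv2.undistortPoints(np.float64(uv).reshape(-1,1,2),K,D).reshape(-1,2)
    r=np.c_[q,np.ones(len(q))]@R; c=-R.T@t; return c+r*((z-c[2])/r[:,2])[:,None]
def cloud(n,mask,dep):
    v,u=np.nonzero(mask&(dep>0)); return back(n,np.c_[u,v],dep[v,u])
E
python3 - <<'E'
from h import *
s=sense();print(s)
for n in ["scene","side"]:
    p,d=eyes.snapshot(n);cv2.imwrite(f"pics/{n}0.png",p[:,:,::-1])
    for k in ["key_grip","holder","stand","screw_slot","lever_grip","slab"]:
        print(n,k,[(np.round(r["xyz"]),round(r["confidence"],2),np.round(proj(n,r["xyz"]))[0]) for r in models.place_of(k,n)])
E
```

```text
{'time': 0.0, 'joint_pos': array([ 7.11959178e+01,  7.51504855e+00,  8.53307595e+01, -1.23255679e-03,
        8.72589671e+01, -4.89280611e+00]), 'qd': array([-0.04429006, -0.03081318,  0.0275872 ,  0.03980268, -0.09010738,
       -0.0170051 ]), 'joint_efforts': array([ 2.70210250e-03, -5.69411445e+01, -5.00549948e+01,  1.50779401e-04,
        1.53220753e-02,  6.56990920e-06]), 'tool_pos': array([144.05859273, 581.88808441, 230.23083952]), 'tcp_rot': array([-1.79895502e+02, -7.70991087e-03,  1.66088777e+02]), 'ft_force': array([ 0.5183146 ,  0.51989854, -0.47137921]), 'wrist_torque': array([ 0.0711049 , -0.01849509,  0.02326477]), 'grip_force': 0.0, 'finger_gap': 85.59127142367747}
scene key_grip [(array([403., 116.,  72.]), 0.68, array([276., 206.])), (array([436., -78.,  73.]), 0.47, array([308., 185.])), (array([435., -80.,  10.]), 0.22, array([308., 202.]))]
scene holder [(array([438., -78.,   1.]), 0.77, array([307., 205.])), (array([ 454., -361.,   -0.]), 0.5, array([349., 182.]))]
scene stand [(array([500., 365.,  -1.]), 0.88, array([186., 247.]))]
scene screw_slot [(array([488., 430.,  69.]), 0.59, array([165., 234.])), (array([435., -74.,  -0.]), 0.27, array([307., 206.]))]
scene lever_grip [(array([432., 247.,  54.]), 0.65, array([235., 223.]))]
scene slab [(array([500., 360.,  44.]), 0.72, array([186., 232.]))]
side key_grip [(array([438., -78.,  79.]), 0.62, array([303., 212.]))]
side holder [(array([ 459., -364.,    0.]), 0.94, array([392., 250.])), (array([440., -79.,   5.]), 0.72, array([302., 231.]))]
side stand []
side screw_slot [(array([ 569., -309.,    3.]), 0.63, array([379., 226.])), (array([488., 430.,  71.]), 0.61, array([175., 178.]))]
side lever_grip []
side slab []
```

```bash
python3 -c "
import cv2,numpy as np
a=[cv2.imread(f'pics/{n}0.png') for n in ['scene','side']]
cv2.imwrite('pics/both.png',cv2.resize(np.vstack(a),(512*600//768*1,600)) if 0 else np.hstack([cv2.resize(x,(400,300)) for x in a]))"
```

```text
(no output)
```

View pics/scene0.png

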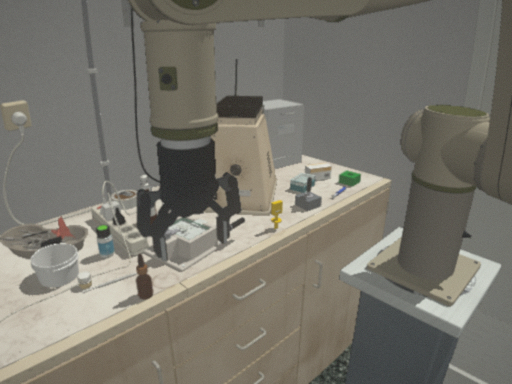

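View pics/side0.png

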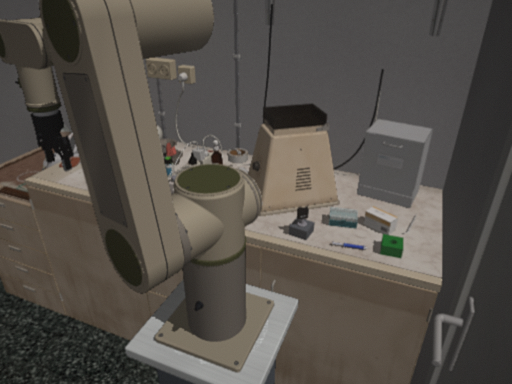

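The look-alikes are the black key in the grey holder (scene 308,190; side 303,215), the yellow key (scene 276,210), and the green holder block (scene 349,178; side 392,245). I choose the black key in the grey holder, at about (437,-78). Next I'll check the wrist camera mount and take close views.

```bash
cat >> h.py <<'E'
def rows(cmd,tgt,tyaw):
    """cmd=(x,y,z,yaw) tool-down; print total shift in tool axes and turn about z"""
    x,y,z,w=cmd; a=np.radians(w); d=np.array(tgt)-[x,y,z]
    tx=np.array([np.cos(a),np.sin(a),0]);ty=np.array([np.sin(a),-np.cos(a),0])
    dw=(tyaw-w+180)%360-180
    print("tool shift",np.round([d@tx,d@ty,-d[2]],1),"rz",round(-np.radians(dw),3))
E
python3 - <<'E'
from h import *
print(np.round(eyes.get_calibration("wrist")["mount"],3),eyes.get_calibration("wrist")["intrinsics"])
for n in ["scene","side"]:
    eyes.snapshot(n)
    for k in ["capsule_mixer","dropper_bottle","needle_box","etch_syringe_1"]:
        print(n,k,[(np.round(r["xyz"]),round(r["confidence"],2)) for r in models.place_of(k,n)])
# crop side of key/holder
p,d=eyes.snapshot("side"); cv2.imwrite("pics/keycrop.png",cv2.resize(p[195:265,270:350,::-1],None,fx=6,fy=6,interpolation=2))
m=models.cut_out("key_grip","side")[0]["pixels"];P=cloud("side",m,d);print(np.median(P,0),P.max(0))
rows((144.2,582.4,231.3,166.1),(400,330,300),166.1)
E
```

```text
[[  -0.      -0.962   -0.273   69.743]
 [   1.      -0.       0.      -0.657]
 [  -0.      -0.273    0.962 -143.553]
 [   0.       0.       0.       1.   ]] [[268.31056965   0.         256.10176626]
 [  0.         268.31056965 191.63396241]
 [  0.           0.           1.        ]]
scene capsule_mixer []
scene dropper_bottle [(array([391., 553.,   2.]), 0.87), (array([ 419., -247.,    2.]), 0.64)]
scene needle_box [(array([ 567., -307.,    4.]), 0.65)]
scene etch_syringe_1 [(array([ 420., -246.,    0.]), 0.58)]
side capsule_mixer []
side dropper_bottle []
side needle_box [(array([ 570., -309.,    2.]), 0.65)]
side etch_syringe_1 [(array([ 419., -244.,   -2.]), 0.46)]
[431.62241219 -79.21078087  68.88153146] [572.44569114 -44.75795425 100.2712781 ]
tool shift [-308.9 -183.6  -68.7] rz -0.0
```

View pics/keycrop.png

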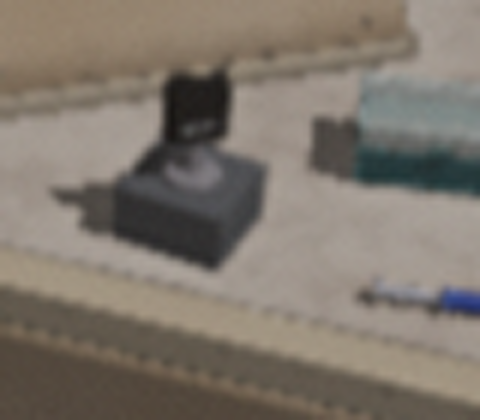

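The crop shows the black upright key at about side (303,213), in the dark-grey block. The choice is confirmed. Next I'll look at the stand from the wrist on the way over.

Emit:
{"method": "apply_moves", "body": {"rows": [[-46,-23,-5,0,0,0],[-46,-23,-5,0,0,0],[-46,-23,-5,0,0,0],[-46,-23,-5,0,0,0],[-46,-23,-5,0,0,0]]}}

```text
time: 1.92
tool_pos: [341.0, 414.3, 256.7]
tcp_rot: [180.0, 0.0, 166.1]
ft_force: [1.0, 0.2, 0.3]
finger_gap: 85.4
grip_force: 0.0
```

Emit:
{"method": "apply_moves", "body": {"rows": [[-46,-23,-5,0,0,0],[-46,-23,-5,0,0,0],[0,0,0,0,0,0],[0,0,0,0,0,0],[0,0,0,0,0,0]]}}

```text
time: 2.55
tool_pos: [417.1, 349.5, 266.1]
tcp_rot: [-180.0, -0.0, 166.2]
ft_force: [-0.7, 0.0, 0.1]
finger_gap: 85.3
grip_force: 0.0
```

Run:
```python
from h import *
s=sense();print(s["time"],s["tool_pos"],s["tcp_rot"])
p,d=eyes.snapshot("wrist");cv2.imwrite("pics/w1.png",p[:,:,::-1]);np.save("w1d.npy",d)
for k in ["key_grip","stand","screw_slot","lever_grip","lever_pivot","slab","screw"]:
    try: print(k,[(np.round(r["xyz"],1),round(r["confidence"],2),np.round(proj("wrist",r["xyz"]))[0]) for r in models.place_of(k,"wrist")])
    except Exception as e: print(k,e)
for k in ["slab","stand"]:
    for r in models.cut_out(k,"wrist")[:1]:
        m=r["pixels"]; P=cloud("wrist",m,d); print(k,np.median(P,0),cv2.minAreaRect(P[np.abs(P[:,2]-60)<8][:,:2].astype(np.float32)))
        np.save(k+"m.npy",m)
```

```text
2.55 [417.12850079 349.53800478 266.08473648] [-1.79996561e+02 -3.00086570e-02  1.66170859e+02]
key_grip [(array([401.5, 112.2,  68.2]), 0.91, array([ 83., 202.]))]
stand [(array([499. , 364.1,  -1.1]), 0.97, array([277., 209.]))]
screw_slot [(array([485.2, 428.4,  71.8]), 0.86, array([326., 207.]))]
lever_grip [(array([429.9, 244.6,  48.9]), 0.71, array([186., 195.]))]
lever_pivot [(array([ 3.946e+02,  5.476e+02, -3.000e-01]), 0.17, array([383., 116.]))]
slab [(array([500.3, 362.2,  48.7]), 0.63, array([279., 221.]))]
screw it knows: capsule_mixer, dropper_bottle, etch_syringe, holder, key_grip, key_tip, lever_grip, lever_pivot, needle_box, screw_slot, slab, stand
slab [519.75179119 367.62423133  58.4955947 ] ((499.2602844238281, 361.7721252441406), (104.83393096923828, 76.76516723632812), 9.43301010131836)
stand [475.95992172 366.04319776  50.89639535] ((488.2178955078125, 336.14678955078125), (160.55213928222656, 221.86105346679688), 9.42091178894043)
```

View pics/w1.png

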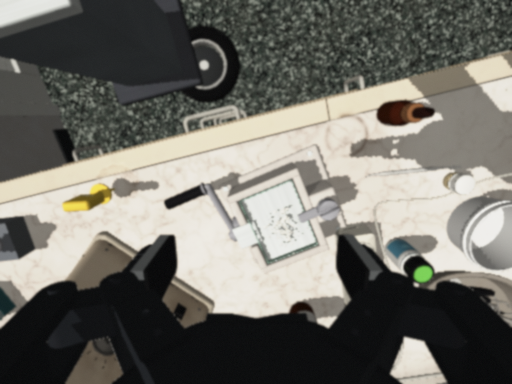

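The wrist view shows the stand, with the slab at about (280,220), the screw at (328,207) and the lever grip at (186,195). The yellow key decoy is at (88,200), the dark holder at the left edge (15,238), and the mixer at lower left. The slab rectangle gives the stand's x axis at 9.4° and its centre at (499,362). Now I'll move above the key.

Emit:
{"method": "apply_moves", "body": {"rows": [[-10,-52,1,0,0,0],[-10,-52,1,0,0,0],[-10,-52,1,0,0,0],[-10,-52,1,0,0,0],[-10,-52,1,0,0,0]]}}

```text
time: 3.62
tool_pos: [403.8, 82.8, 261.5]
tcp_rot: [180.0, 0.0, 166.1]
ft_force: [1.1, 0.2, 1.2]
finger_gap: 85.7
grip_force: 0.0
```

Emit:
{"method": "apply_moves", "body": {"rows": [[-10,-52,1,0,0,0],[-10,-52,1,0,0,0],[-10,-52,1,0,0,0],[0,0,0,0,0,0],[0,0,0,0,0,0]]}}

```text
time: 4.25
tool_pos: [395.7, -74.1, 258.3]
tcp_rot: [180.0, -0.0, 166.0]
ft_force: [-0.1, 0.5, -1.3]
finger_gap: 85.4
grip_force: 0.0
```

Run:
```python
from h import *
s=sense();print(s["time"],s["tool_pos"],s["tcp_rot"])
p,d=eyes.snapshot("wrist");cv2.imwrite("pics/w2.png",p[:,:,::-1]);np.save("w2d.npy",d)
for k in ["key_grip","key_tip","holder"]:
    print(k,[(np.round(r["xyz"],1),round(r["confidence"],2),np.round(proj("wrist",r["xyz"]))[0]) for r in models.place_of(k,"wrist")])
for r in models.cut_out("key_grip","wrist")[:2]:
    P=cloud("wrist",r["pixels"],d); print("key",np.median(P,0),[ (z,cv2.minAreaRect(P[np.abs(P[:,2]-z)<4][:,:2].astype(np.float32))) for z in (96,90)],P[:,2].max())
for r in models.cut_out("holder","wrist")[:2]:
    P=cloud("wrist",r["pixels"],d); Q=P[np.abs(P[:,2]-34)<4]; print("holder",np.median(P,0),cv2.minAreaRect(Q[:,:2].astype(np.float32)) if len(Q) else 0)
# mixer footprint: heights
v,u=np.mgrid[0:384,0:512]; P=cloud("wrist",np.ones_like(d,bool),d)
Q=P[(P[:,1]>-150)&(P[:,1]<250)&(P[:,0]>445)]
for z in (15,60,100,140): 
    q=Q[np.abs(Q[:,2]-z)<15]
    print(z,[(y0,round(q[np.abs(q[:,1]-y0)<15][:,0].min())) for y0 in range(-140,240,40) if (np.abs(q[:,1]-y0)<15).any()])
```

```text
4.25 [395.71036716 -74.14517148 258.33198106] [ 1.79972276e+02 -2.13340324e-03  1.66019313e+02]
key_grip [(array([438.4, -77.7,  74.3]), 0.72, array([261., 206.])), (array([405.8, 112.3,  67.3]), 0.62, array([403., 145.]))]
key_tip [(array([400. , 116.5,  -0.4]), 0.85, array([382., 136.])), (array([438.2, -74.7,  10.2]), 0.67, array([262., 192.]))]
holder [(array([438.3, -75. ,   1.1]), 0.72, array([262., 190.])), (array([ 4.522e+02, -3.633e+02,  2.000e-01]), 0.66, array([ 93., 238.]))]
key [397.54100242 110.00564182  75.11876618] [(96, ((0.0, 0.0), (0.0, 0.0), 0.0)), (90, ((400.5149230957031, 114.83383178710938), (34.5990104675293, 13.185114860534668), 80.48360443115234))] 90.4476594573303
key [430.7730566  -77.8193856   90.56428581] [(96, ((435.37933349609375, -76.61272430419922), (13.942789077758789, 34.34053039550781), 35.548831939697266)), (90, ((435.21661376953125, -76.54108428955078), (14.14704704284668, 34.70755386352539), 35.187400817871094))] 98.60444382404577
holder [421.81593036 -72.25702911  34.91302394] ((435.90155029296875, -76.95404052734375), (61.84835433959961, 62.701107025146484), 82.30326843261719)
holder [ 453.03217132 -350.09794373   34.65769802] ((455.74200439453125, -358.96905517578125), (62.65678024291992, 64.28611755371094), 4.5454182624816895)
15 [(-140, 445), (-100, 445), (-60, 456), (-20, 445), (20, 445), (60, 445), (100, 445), (140, 445), (180, 445), (220, 445)]
60 [(-100, 602), (-60, 570), (-20, 537), (20, 506), (60, 477), (100, 478), (140, 528), (180, 581)]
100 [(-100, 445), (-60, 575), (-20, 546), (60, 486), (100, 490), (140, 543), (180, 614)]
140 [(-60, 583), (-20, 554), (60, 496), (100, 503), (140, 540), (180, 606)]
```

View pics/w2.png

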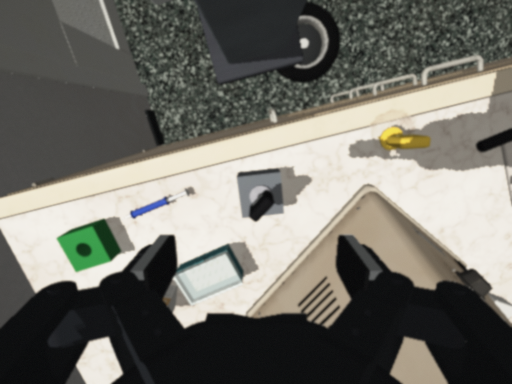

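The dark holder with the black key is at (262,195), the yellow key at (403,140), the green block at (88,243), and the mixer's front corner at (370,190). The key's wide side lies at about 125°, so I'll turn the gripper to 125.4° and go lower.

Emit:
{"method": "apply_moves", "body": {"rows": [[0,0,28,0,0,0.177],[0,0,28,0,0,0.177],[0,0,28,0,0,0.177],[0,0,28,0,0,0.177],[0,0,0,0,0,0]]}}

```text
time: 5.18
tool_pos: [394.1, -73.2, 144.2]
tcp_rot: [-179.8, -0.2, 125.6]
ft_force: [-0.8, 0.8, 0.7]
finger_gap: 85.4
grip_force: 0.0
```

```bash
cat > k.py <<'E'
from h import *
s=sense();print(s["time"],s["tool_pos"],s["tcp_rot"])
p,d=eyes.snapshot("wrist")
for r in models.cut_out("key_grip","wrist")[:2]:
    P=cloud("wrist",r["pixels"],d); Q=P[P[:,2]>92]
    if len(Q)>5: print("key",len(Q),Q[:,2].mean(),cv2.minAreaRect(Q[:,:2].astype(np.float32)))
for r in models.cut_out("holder","wrist")[:2]:
    P=cloud("wrist",r["pixels"],d); Q=P[np.abs(P[:,2]-34)<4]; print("holder",cv2.minAreaRect(Q[:,:2].astype(np.float32)) if len(Q) else 0)
x,y,z=s["tool_pos"]; rows((x,y,z,s["tcp_rot"][2]),(435.5,-76.5,110),125.4)
E
python3 k.py
```

```text
5.175 [394.06079216 -73.21250862 144.17473913] [-179.84166043   -0.2172787   125.64945741]
key 748 99.0019271151629 ((437.34796142578125, -78.29121398925781), (14.07332706451416, 34.908294677734375), 34.991416931152344)
key 48 92.42445676030606 ((402.6583557128906, 102.0302963256836), (15.01016616821289, 5.663450717926025), 38.24129867553711)
holder ((437.88946533203125, -79.30311584472656), (62.43459701538086, 60.57347869873047), 82.51998901367188)
tool shift [-26.8  31.8  34.2] rz 0.004
```

Emit:
{"method": "apply_moves", "body": {"rows": [[-26.6,31.4,8,0,0,0],[0,0,30,0,0,0],[0,0,30,0,0,0],[0,0,20,0,0,0],[0,0,0,0,0,0]]}}

```text
time: 5.95
tool_pos: [436.4, -77.5, 58.2]
tcp_rot: [-180.0, -0.1, 125.7]
ft_force: [-0.5, 0.5, 0.1]
finger_gap: 85.5
grip_force: 0.0
```

Emit:
{"method": "apply_moves", "body": {"rows": [[0,0,0,0,0,0],[0,0,0,0,0,0],[0,0,0,0,0,0],[0,0,0,0,0,0],[0,0,0,0,0,0]], "fingers": 0, "grip_force": 40}}

```text
time: 6.58
tool_pos: [437.1, -77.8, 58.8]
tcp_rot: [180.0, 0.0, 125.5]
ft_force: [-0.1, -0.4, 4.4]
finger_gap: 13.5
grip_force: 40.1
```

Emit:
{"method": "apply_moves", "body": {"rows": [[0,0,-24,0,0,0],[0,0,-60,0,0,0],[0,0,-60,0,0,0],[45.1,17.6,0,0,0,0],[45.1,17.6,0,0,0,0]], "grip_force": 60}}

```text
time: 7.2
tool_pos: [413.1, 16.8, 203.3]
tcp_rot: [179.9, 0.1, 125.4]
ft_force: [0.4, 0.8, -0.1]
finger_gap: 13.4
grip_force: 59.7
```

Emit:
{"method": "apply_moves", "body": {"rows": [[45.1,17.6,0,0,0,0],[45.1,17.6,0,0,0,0],[26.9,41.5,0,0,0,0],[26.9,41.5,0,0,0,0],[26.9,41.5,0,0,0,0]]}}

```text
time: 7.82
tool_pos: [443.8, 249.7, 202.1]
tcp_rot: [-180.0, 0.0, 125.5]
ft_force: [0.5, -1.3, 0.1]
finger_gap: 13.2
grip_force: 59.7
```

Emit:
{"method": "apply_moves", "body": {"rows": [[26.9,41.5,0,0,0,0],[26.9,41.5,0,0,0,0],[26.9,41.5,0,0,0,0],[0,0,17,0,0,0.178],[0,0,20,0,0,0.178]]}}

```text
time: 8.45
tool_pos: [498.0, 386.8, 164.2]
tcp_rot: [-180.0, 0.0, 104.9]
ft_force: [-0.7, -0.2, -0.1]
finger_gap: 12.9
grip_force: 59.6
```

Emit:
{"method": "apply_moves", "body": {"rows": [[0,0,0,0,0,0],[0,0,0,0,0,0],[0,0,0,0,0,0],[0,0,0,0,0,0],[0,0,0,0,0,0]]}}

```text
time: 9.07
tool_pos: [498.3, 386.1, 165.8]
tcp_rot: [180.0, -0.0, 105.2]
ft_force: [-0.0, -0.5, -0.2]
finger_gap: 13.2
grip_force: 59.6
```

Run:
```python
from h import *
s=sense();print(s["time"],s["tool_pos"],s["tcp_rot"],s["finger_gap"],s["ft_force"])
p,d=eyes.snapshot("wrist");np.save("w3d.npy",d);np.save("w3p.npy",p)
cv2.imwrite("pics/w3.png",p[:,:,::-1])
print([(np.round(r["xyz"],1),round(r["confidence"],2),np.round(proj("wrist",r["xyz"]))[0]) for k in ("screw_slot","key_grip","key_tip") for r in models.place_of(k,"wrist")])
P=cloud("wrist",np.ones_like(d,bool),d)
Q=P[(np.hypot(P[:,0]-488,P[:,1]-429)<30)&(P[:,2]>70)&(P[:,2]<95)]
print(len(Q),Q[:,2].min(),np.median(Q[:,2])); T=Q[Q[:,2]>np.percentile(Q[:,2],60)-2]
print(cv2.minEnclosingCircle(T[:,:2].astype(np.float32)))
```

```text
9.075 [498.27517553 386.09798775 165.83779574] [ 1.79957801e+02 -1.10971735e-02  1.05156106e+02] 13.150365628280097 [-0.02856395 -0.49223975 -0.19593714]
[(array([487. , 427.7,  68.3]), 0.89, array([257., 146.])), (array([500.6, 387.2, 180.1]), 0.73, array([263., 249.])), (array([500. , 388.8, 116.6]), 0.55, array([261., 207.]))]
792 70.02075623763807 78.94415828849012
((487.21142578125, 429.1270446777344), 14.018697738647461)
```

View pics/w3.png

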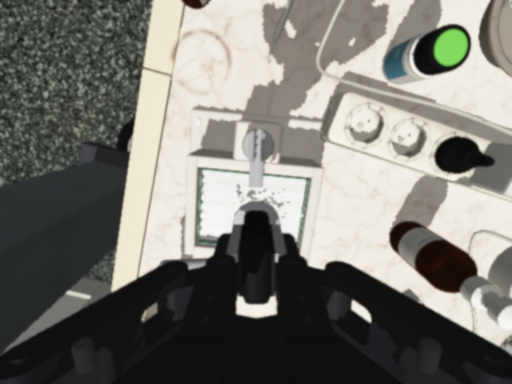

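The screw head is at about (258,145), with its tongue reaching down to (256,185) over the slab. The key is held below it, with its collar at (258,212) and its grip at (257,255). Next I'll measure the slot and tongue angle and how the key sits in the grip.

Run:
```python
from h import *
d=np.load("w3d.npy");p=np.load("w3p.npy");s=sense();tp=np.array(s["tool_pos"]);w=np.radians(s["tcp_rot"][2])
P=cloud("wrist",np.ones_like(d,bool),d);c=np.array([487.2,429.1])
T=P[(P[:,2]>64)&(P[:,2]<76)&(np.hypot(*(P[:,:2]-c).T)<42)&(np.hypot(*(P[:,:2]-c).T)>16)]
print("tongue",len(T),T[:,2].mean(),cv2.minAreaRect(T[:,:2].astype(np.float32)), np.degrees(np.arctan2(*(c-T[:,:2].mean(0))[::-1])))
# slot: pixels deep inside head
S=P[(P[:,2]>66)&(P[:,2]<76.5)&(np.hypot(*(P[:,:2]-c).T)<13)]
if len(S)>5:
    e,v=np.linalg.eigh(np.cov(S[:,:2].T)); print("slot",len(S),S.mean(0),np.degrees(np.arctan2(v[1,1],v[0,1])),e)
tx=np.array([np.cos(w),np.sin(w),0]);ty=np.array([np.sin(w),-np.cos(w),0])
L=np.c_[(P-tp)@tx,(P-tp)@ty,P[:,2]-tp[2]]
C=L[(np.abs(L[:,0])<25)&(np.abs(L[:,1])<25)&(L[:,2]<-12)&(L[:,2]>-60)]
h,b=np.histogram(C[:,2],bins=range(-60,-10,4));print(list(zip(b,h)))
Q=C[np.abs(C[:,2]+20)<3];print("collar",len(Q),np.median(Q[:,2]),Q.min(0),Q.max(0),cv2.minEnclosingCircle(Q[:,:2].astype(np.float32)) if len(Q) else 0)
G=L[(np.abs(L[:,0])<30)&(np.abs(L[:,1])<12)&(L[:,2]>8)&(L[:,2]<50)]
h,b=np.histogram(G[:,2],bins=range(8,52,4));print(list(zip(b,h)))
for z in (36,39,42):
    g=G[np.abs(G[:,2]-z)<2]; print(z,len(g),g[:,0].min() if len(g) else 0,g[:,0].max() if len(g) else 0)
cv2.imwrite("pics/w3c.png",np.hstack([cv2.resize(p[115:175,225:290,::-1],None,fx=6,fy=6,interpolation=2),cv2.resize(p[195:255,225:290,::-1],None,fx=6,fy=6,interpolation=2)]))
```

```text
tongue 359 67.07197625454012 ((493.1197814941406, 402.22711181640625), (12.997224807739258, 24.658811569213867), 12.395477294921875) 102.38247341024824
slot 190 [487.30821685 429.30365545  70.61613199] 102.99249544386385 [ 2.64863803 54.16103995]
[(np.int64(-60), np.int64(0)), (np.int64(-56), np.int64(0)), (np.int64(-52), np.int64(0)), (np.int64(-48), np.int64(0)), (np.int64(-44), np.int64(0)), (np.int64(-40), np.int64(0)), (np.int64(-36), np.int64(0)), (np.int64(-32), np.int64(0)), (np.int64(-28), np.int64(0)), (np.int64(-24), np.int64(302)), (np.int64(-20), np.int64(251)), (np.int64(-16), np.int64(0))]
collar 550 -20.098718203809227 [  0.82304963 -16.01392731 -22.85823865] [ 15.91335273  14.9326311  -18.26081112] ((1.6910570859909058, -0.5486705303192139), 15.482538223266602)
[(np.int64(8), np.int64(111)), (np.int64(12), np.int64(129)), (np.int64(16), np.int64(132)), (np.int64(20), np.int64(148)), (np.int64(24), np.int64(162)), (np.int64(28), np.int64(179)), (np.int64(32), np.int64(411)), (np.int64(36), np.int64(2244)), (np.int64(40), np.int64(89)), (np.int64(44), np.int64(240))]
36 1674 -16.69037177763127 18.761331785236894
39 1889 -16.245835481686214 17.635574441945547
42 89 -7.051393273782781 12.404612944058721
```

View pics/w3c.png

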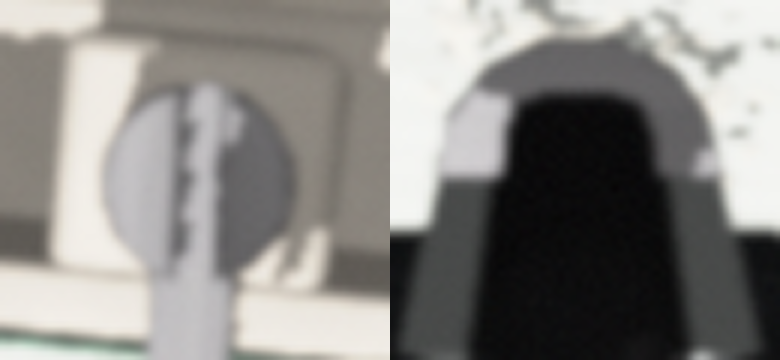

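The slot runs at 102.8° and the screw is at (487.3,429.2). The key is centred in the grip, with its tip 50 mm below the TCP. I'll align above the slot.

Emit:
{"method": "apply_moves", "body": {"rows": [[0,0,0,0,0,0.041],[22.3,-0.4,0,0,0,0],[22,-0.4,0,0,0,0],[0,0,30,0,0,0],[0,0,0,0,0,0]]}}

```text
time: 9.9
tool_pos: [485.1, 429.3, 132.1]
tcp_rot: [-179.7, 0.1, 102.9]
ft_force: [-0.7, -0.5, -1.5]
finger_gap: 13.5
grip_force: 59.6
```

Emit:
{"method": "apply_moves", "body": {"rows": [[0,0,0,0,0,0],[0,0,0,0,0,0],[0,0,0,0,0,0],[0,0,0,0,0,0],[0,0,0,0,0,0]]}}

```text
time: 10.52
tool_pos: [487.6, 429.0, 135.5]
tcp_rot: [180.0, -0.0, 102.8]
ft_force: [0.0, 0.4, -1.0]
finger_gap: 13.3
grip_force: 59.6
```

Run:
```python
from h import *
s=sense();tp=s["tool_pos"];print(s["time"],tp,s["tcp_rot"],s["ft_force"])
p,d=eyes.snapshot("wrist");P=cloud("wrist",np.ones_like(d,bool),d);c=np.array([487.2,429.1])
H=P[(np.hypot(*(P[:,:2]-c).T)<22)&(abs(P[:,2]-79)<3)]
w=np.radians(s["tcp_rot"][2]);tx=np.array([np.cos(w),np.sin(w),0]);ty=np.array([np.sin(w),-np.cos(w),0])
L=np.c_[(H-tp)@tx,(H-tp)@ty]; print(len(H),L.min(0) if len(H) else 0,L.max(0) if len(H) else 0)
S=P[(P[:,2]>66)&(P[:,2]<76)&(np.hypot(*(P[:,:2]-c).T)<14)]; print(len(S), S.mean(0) if len(S) else 0)
if len(S): print(np.c_[(S-tp)@tx,(S-tp)@ty].mean(0))
```

```text
10.525 [487.64145724 429.02174719 135.52903674] [ 1.79984643e+02 -7.61222679e-03  1.02765480e+02] [ 0.01695489  0.35088356 -0.95253983]
288 [ -0.48850692 -13.55610271] [13.69231039 13.24379169]
136 [484.71404667 437.71912064  71.12613924]
[ 9.12924089 -0.93327293]
```

Emit:
{"method": "apply_moves", "body": {"rows": [[0,0,6,0,0,0],[0,0,3,0,0,0],[0,0,3,0,0,0],[0,0,1.5,0,0,0],[0,0,0,0,0,0]]}}

```text
time: 11.2
tool_pos: [487.4, 429.0, 121.6]
tcp_rot: [-180.0, 0.0, 102.8]
ft_force: [-0.2, -0.6, -0.1]
finger_gap: 13.6
grip_force: 59.6
```

Emit:
{"method": "apply_moves", "body": {"rows": [[0,0,0,0,0,-0.15],[0,0,0,0,0,-0.15],[0,0,0,0,0,-0.15],[0,0,0,0,0,-0.15],[0,0,0,0,0,-0.15]]}}

```text
time: 11.82
tool_pos: [487.9, 429.4, 122.1]
tcp_rot: [179.9, 0.0, 146.0]
ft_force: [1.7, 1.2, -1.4]
finger_gap: 13.4
grip_force: 59.4
```

Emit:
{"method": "apply_moves", "body": {"rows": [[0,0,0,0,0,-0.15],[0,0,0,0,0,-0.15],[0,0,0,0,0,-0.15],[0,0,0,0,0,-0.12],[0,0,0,0,0,-0.08]]}}

```text
time: 12.45
tool_pos: [487.8, 429.4, 122.0]
tcp_rot: [180.0, 0.0, -176.8]
ft_force: [0.6, 1.4, -1.5]
finger_gap: 13.4
grip_force: 59.4
```

```bash
cat > m.py <<'E'
from h import *
s=sense();tp=s["tool_pos"];print(s["time"],tp,s["tcp_rot"],s["ft_force"],s["wrist_torque"])
p,d=eyes.snapshot("wrist");P=cloud("wrist",np.ones_like(d,bool),d);c=np.array([487.2,429.1])
r=np.hypot(*(P[:,:2]-c).T)
T=P[(P[:,2]>63)&(P[:,2]<72)&(r<40)&(r>17)]
if len(T)>5: print("tongue",len(T),T.mean(0),np.degrees(np.arctan2(*(c-T[:,:2].mean(0))[::-1]))-99.43)
E
python3 m.py
```

```text
12.45 [487.84251153 429.43245201 122.03441796] [ 1.79953665e+02  4.76573764e-02 -1.76829059e+02] [ 0.55065325  1.42171634 -1.47054433] [ 0.29438272 -0.25929504 -0.01837647]
```

Emit:
{"method": "apply_moves", "body": {"rows": [[0,0,0,0,0,-0.06],[0,0,0,0,0,-0.05],[0,0,0,0,0,0],[0,0,0,0,0,0],[0,0,0,0,0,0]]}}

```text
time: 13.12
tool_pos: [487.7, 429.4, 122.1]
tcp_rot: [180.0, 0.0, -170.8]
ft_force: [2.3, 2.9, -1.4]
finger_gap: 13.6
grip_force: 59.4
```

```bash
python3 m.py
```

```text
13.125 [487.72092969 429.39002939 122.06173802] [ 1.79967329e+02  4.15371969e-02 -1.70753241e+02] [ 2.25666269  2.86443817 -1.41514224] [ 0.64146082 -0.37695294 -0.02884198]
```

Emit:
{"method": "apply_moves", "body": {"rows": [[0,0,0,0,0,-0.05],[0,0,0,0,0,-0.03],[0,0,0,0,0,0],[0,0,0,0,0,0],[0,0,0,0,0,0]]}}

```text
time: 13.8
tool_pos: [487.6, 429.3, 122.0]
tcp_rot: [180.0, 0.0, -166.1]
ft_force: [1.9, 4.0, -1.5]
finger_gap: 13.4
grip_force: 59.5
```

```bash
python3 m.py
```

```text
13.8 [487.64653895 429.31618882 121.99609564] [ 1.79977702e+02  3.00222856e-02 -1.66144645e+02] [ 1.93650531  3.95014756 -1.50415771] [ 0.88969314 -0.48109554 -0.16416227]
```

Emit:
{"method": "apply_moves", "body": {"rows": [[0,0,0,0,0,0.1],[0,0,0,0,0,0.12],[0,0,-15,0,0,0],[0,0,-40,0,0,0],[0,0,-8,0,0,0]]}}

```text
time: 14.48
tool_pos: [488.8, 429.6, 189.1]
tcp_rot: [179.9, 0.2, -178.6]
ft_force: [-1.1, 0.2, -0.2]
finger_gap: 13.5
grip_force: 59.7
```

Emit:
{"method": "apply_moves", "body": {"rows": [[-30,0,0,0,0,0],[-20,0,0,0,0,0],[0,0,0,0,0,0],[0,0,0,0,0,0],[0,0,0,0,0,0]]}}

```text
time: 15.1
tool_pos: [536.6, 430.2, 184.7]
tcp_rot: [-180.0, -0.0, -178.7]
ft_force: [0.2, -1.2, -0.9]
finger_gap: 13.5
grip_force: 59.8
```

```bash
cat >> m.py <<'E'
cv2.imwrite("pics/w4.png",p[:,:,::-1])
S=P[(P[:,2]>66)&(P[:,2]<76.5)&(r<13)]
if len(S)>5:
    e,v=np.linalg.eigh(np.cov(S[:,:2].T)); print("slot",len(S),S.mean(0),np.degrees(np.arctan2(v[1,1],v[0,1])),e)
w=np.radians(s["tcp_rot"][2])
tx=np.array([np.cos(w),np.sin(w),0]);ty=np.array([np.sin(w),-np.cos(w),0])
L=np.c_[(P-tp)@tx,(P-tp)@ty,P[:,2]-tp[2]]
Q=L[(np.abs(L[:,0])<25)&(np.abs(L[:,1])<25)&(abs(L[:,2]+20)<4)]
print("collar",len(Q),np.median(Q[:,2]),Q.min(0),Q.max(0))
E
python3 m.py
```

```text
15.1 [536.63266085 430.23378694 184.67348618] [-1.79979895e+02 -3.65638570e-02 -1.78676316e+02] [ 0.18454766 -1.19266204 -0.94549256] [ 0.01079216 -0.04412807 -0.00199235]
tongue 302 [515.12451    427.96725912  67.69693473] 78.2471048479791
slot 169 [486.94710439 429.51792142  71.19818413] 177.81576578761664 [ 2.75197678 56.9820819 ]
collar 555 -19.861715188830942 [  1.68052454 -15.57744925 -23.64163391] [ 16.90292698  15.3007798  -18.13575153]
```

View pics/w4.png

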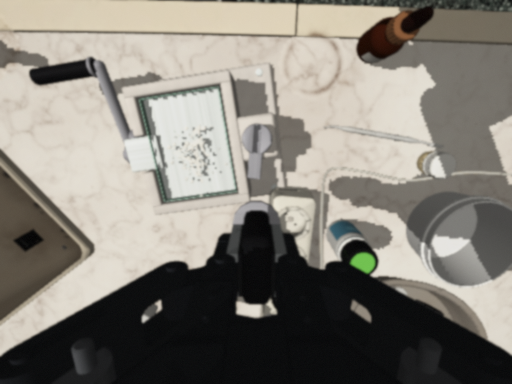

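The tongue measures 78° (1.36 rad), so the screw is at its stop: the tongue at (255,165) points along +x, clear of the slab. Now I'll return the key.

Emit:
{"method": "apply_moves", "body": {"rows": [[25.65,-52.8,-2.5,0,0,0],[25.65,-52.8,-2.5,0,0,0],[25.65,-52.8,-2.5,0,0,0],[25.65,-52.8,-2.5,0,0,0],[25.65,-52.8,-2.5,0,0,0]]}}

```text
time: 15.78
tool_pos: [413.9, 162.1, 197.5]
tcp_rot: [-180.0, 0.1, -178.7]
ft_force: [0.1, -0.4, 0.6]
finger_gap: 13.6
grip_force: 59.8
```

Emit:
{"method": "apply_moves", "body": {"rows": [[25.65,-52.8,-2.5,0,0,0],[0,0,0,0,0,0.163],[0,0,0,0,0,0.163],[0,0,0,0,0,0.163],[0,0,0,0,0,0.163]]}}

```text
time: 16.4
tool_pos: [390.4, 110.2, 200.0]
tcp_rot: [180.0, 0.0, 143.6]
ft_force: [0.4, 0.2, -1.3]
finger_gap: 13.1
grip_force: 59.8
```

Emit:
{"method": "apply_moves", "body": {"rows": [[0,0,0,0,0,0.163],[0,0,0,0,0,0.163],[-45.1,-17.6,0,0,0,0],[-45.1,-17.6,0,0,0,0],[-45.1,-17.6,0,0,0,0]]}}

```text
time: 17.02
tool_pos: [425.7, -31.9, 200.2]
tcp_rot: [179.9, 0.0, 125.3]
ft_force: [0.7, -0.4, 0.1]
finger_gap: 13.2
grip_force: 59.8
```

Emit:
{"method": "apply_moves", "body": {"rows": [[-20,-8,20,0,0,0],[0,0,30,0,0,0],[0,0,0,0,0,0],[0,0,0,0,0,0],[0,0,0,0,0,0]]}}

```text
time: 17.65
tool_pos: [431.5, -51.7, 151.4]
tcp_rot: [179.9, 0.1, 125.3]
ft_force: [-0.4, 0.7, -0.5]
finger_gap: 13.7
grip_force: 59.8
```

```bash
python3 k.py; python3 -c "
from h import *
s=sense();x,y,z=s['tool_pos'];rows((x,y,z,s['tcp_rot'][2]),(437.2,-78.2,58.5),125.4)"
```

```text
17.65 [431.50877541 -51.68458538 151.39454088] [1.79903619e+02 1.08949726e-01 1.25287228e+02]
key 3236 175.14058010593908 ((429.69586181640625, -50.92087173461914), (32.69147491455078, 29.512266159057617), 87.22101593017578)
holder ((435.55780029296875, -78.11807250976562), (62.408878326416016, 62.47335433959961), 82.49053955078125)
tool shift [-22.6 -11.1  41.4] rz -0.002
tool shift [-25.1 -10.4  92.3] rz -0.002
```

Emit:
{"method": "apply_moves", "body": {"rows": [[-25.3,-10.7,0,0,0,0],[0,0,40,0,0,0],[0,0,35,0,0,0],[0,0,11,0,0,0],[0,0,5.5,0,0,0]]}}

```text
time: 18.42
tool_pos: [436.7, -78.7, 58.7]
tcp_rot: [180.0, 0.0, 125.2]
ft_force: [-12.0, 1.8, 44.4]
finger_gap: 13.6
grip_force: 66.8
```

Emit:
{"method": "apply_moves", "body": {"rows": [[0,0,0,0,0,0],[0,0,0,0,0,0],[0,0,0,0,0,0],[0,0,0,0,0,0],[0,0,0,0,0,0]]}}

```text
time: 19.05
tool_pos: [437.0, -78.9, 58.9]
tcp_rot: [180.0, 0.0, 125.2]
ft_force: [-0.5, -0.2, 4.0]
finger_gap: 13.3
grip_force: 60.4
```

Emit:
{"method": "apply_moves", "body": {"rows": [[0,0,0,0,0,0],[0,0,0,0,0,0],[0,0,0,0,0,0],[0,0,0,0,0,0],[0,0,-10,0,0,0]], "fingers": 85}}

```text
time: 19.68
tool_pos: [435.7, -78.5, 67.9]
tcp_rot: [-179.9, -0.1, 125.2]
ft_force: [-0.2, 0.4, -0.1]
finger_gap: 85.1
grip_force: 0.0
```

Emit:
{"method": "apply_moves", "body": {"rows": [[0,0,-40,0,0,0],[0,0,-50,0,0,0],[0,0,-50,0,0,0],[45.1,17.6,0,0,0,0],[0,0,0,0,0,0]]}}

```text
time: 20.3
tool_pos: [424.9, -29.9, 209.9]
tcp_rot: [179.9, 0.1, 125.4]
ft_force: [1.0, -0.4, 0.0]
finger_gap: 84.7
grip_force: 0.0
```

```bash
python3 k.py
```

```text
20.3 [424.93106957 -29.92037812 209.87698072] [1.79877706e+02 6.49657038e-02 1.25383535e+02]
key 402 95.2073469617113 ((435.5638732910156, -79.92372131347656), (13.741972923278809, 34.566349029541016), 34.68846893310547)
holder ((435.4480285644531, -80.13866424560547), (62.371437072753906, 62.44874954223633), 82.25127410888672)
tool shift [-44.1 -18.4  99.9] rz -0.0
```

The key is upright and centred in its holder, with its top at about 95 mm. Now the lever.

Emit:
{"method": "apply_moves", "body": {"rows": [[40.3,12.3,0,0,0,0],[40.3,12.3,0,0,0,0],[40.3,12.3,0,0,0,0],[0,0,0,0,0,0.151],[0,0,0,0,0,0.151]]}}

```text
time: 21.08
tool_pos: [385.1, 88.1, 208.0]
tcp_rot: [-180.0, 0.0, 107.7]
ft_force: [0.9, -0.6, -0.3]
finger_gap: 85.3
grip_force: 0.0
```

Emit:
{"method": "apply_moves", "body": {"rows": [[0,0,0,0,0,0.151],[32.8,23.5,7,0,0,0],[32.8,23.5,7,0,0,0],[32.8,23.5,7,0,0,0],[0,0,0,0,0,0]]}}

```text
time: 21.7
tool_pos: [439.1, 197.6, 185.6]
tcp_rot: [-179.8, 0.0, 99.4]
ft_force: [0.8, -0.8, 0.2]
finger_gap: 85.2
grip_force: 0.0
```

Emit:
{"method": "apply_moves", "body": {"rows": [[0,0,0,0,0,0],[0,0,0,0,0,0],[0,0,0,0,0,0],[0,0,0,0,0,0],[0,0,0,0,0,0]]}}

```text
time: 22.32
tool_pos: [439.0, 196.6, 187.5]
tcp_rot: [180.0, -0.0, 99.3]
ft_force: [0.7, 0.4, 0.2]
finger_gap: 85.0
grip_force: 0.0
```

```bash
cat > l.py <<'E'
from h import *
s=sense();tp=s["tool_pos"];print(s["time"],tp,s["tcp_rot"])
p,d=eyes.snapshot("wrist");cv2.imwrite("pics/w5.png",p[:,:,::-1])
for k in ["lever_grip","lever_pivot","screw_slot","stand"]: print(k,[(np.round(r["xyz"],1),round(r["confidence"],2)) for r in models.place_of(k,"wrist")])
P=cloud("wrist",np.ones_like(d,bool),d)
a=np.radians(9.43);ex=np.array([np.cos(a),np.sin(a),0]);ey=np.array([-np.sin(a),np.cos(a),0]);O=np.array([499.3,361.8,0])
L=np.c_[(P-O)@ex,(P-O)@ey,P[:,2]]
H=L[(abs(L[:,0]+87)<20)&(L[:,1]<-83)&(L[:,1]>-150)&(L[:,2]>45)&(L[:,2]<75)]
T=H[H[:,2]>np.percentile(H[:,2],50)]
print("handle local",len(H),H.min(0),H.max(0),T.mean(0)); e,v=np.linalg.eigh(np.cov(T[:,:2].T));print(np.degrees(np.arctan2(v[1,1],v[0,1])))
for r in models.cut_out("slab","wrist")[:1]:
    Q=cloud("wrist",r["pixels"],d);print("slab",cv2.minAreaRect(Q[np.abs(Q[:,2]-60)<6][:,:2].astype(np.float32)))
E
python3 l.py
```

```text
22.325 [438.9657365  196.64785792 187.51421452] [ 1.79973111e+02 -4.20516567e-03  9.92656615e+01]
lever_grip [(array([427.7, 244.1,  51. ]), 0.69)]
lever_pivot []
screw_slot []
stand [(array([496.2, 361. ,  -1.5]), 0.9)]
handle local 821 [ -95.16724024 -134.08455125   52.11746102] [-78.99267429 -83.39325057  63.68646927] [ -87.01480389 -108.00378062   61.38234024]
90.46366343594356
slab ((500.44500732421875, 350.1813659667969), (105.67390441894531, 54.12480163574219), 9.84014892578125)
```

View pics/w5.png

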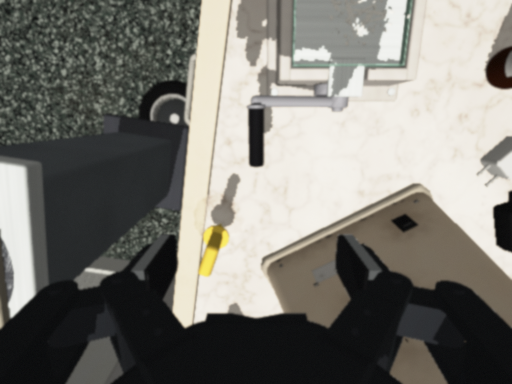

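The lever handle at (257,135) is clear to reach and matches the model: local (-87,-106), centre at z of about 53. Now I'll grasp it.

Emit:
{"method": "apply_moves", "body": {"rows": [[47.1,-0.5,20,0,0,0],[0,0,50,0,0,0],[0,0,45,0,0,0],[0,0,30,0,0,0],[0,0,8.5,0,0,0]]}}

```text
time: 23.25
tool_pos: [429.0, 242.5, 31.5]
tcp_rot: [-179.8, 0.1, 99.3]
ft_force: [0.2, -0.0, 0.6]
finger_gap: 84.9
grip_force: 0.0
```

Emit:
{"method": "apply_moves", "body": {"rows": [[0,0,0,0,0,0],[0,0,0,0,0,0],[0,0,0,0,0,0],[0,0,0,0,0,0],[0,0,0,0,0,0]], "fingers": 0, "grip_force": 30}}

```text
time: 23.88
tool_pos: [431.1, 243.4, 34.8]
tcp_rot: [180.0, -0.0, 99.3]
ft_force: [-3.5, -0.6, 6.2]
finger_gap: 15.0
grip_force: 29.1
```

Emit:
{"method": "apply_moves", "body": {"rows": [[0,3.7,-11.1,0,0,0],[0,5.1,-10.5,0,0,0],[0,6.5,-9.8,0,0,0],[0,7.7,-8.8,0,0,0],[0,0,0,0,0,0]]}}

```text
time: 24.5
tool_pos: [450.1, 246.3, 73.8]
tcp_rot: [-179.5, 0.0, 99.3]
ft_force: [-17.1, -2.0, 9.0]
finger_gap: 14.8
grip_force: 31.1
```

Emit:
{"method": "apply_moves", "body": {"rows": [[0,8.8,-7.8,0,0,0],[0,9.7,-6.5,0,0,0],[0,10.4,-5.3,0,0,0],[0,11,-3.8,0,0,0],[0,0,0,0,0,0]]}}

```text
time: 25.12
tool_pos: [494.8, 254.0, 101.1]
tcp_rot: [179.8, -0.0, 99.3]
ft_force: [-3.9, -0.4, 13.0]
finger_gap: 14.7
grip_force: 31.9
```

```bash
cat > t.py <<'E'
from h import *
s=sense();tp=np.array(s["tool_pos"]);print(s["time"],tp,s["tcp_rot"],s["ft_force"],s["finger_gap"])
a=np.radians(9.43);ex=np.array([np.cos(a),np.sin(a),0]);O=np.array([499.3,361.8,0])-106*np.array([-np.sin(a),np.cos(a),0])+[0,0,30]
R=Rn.from_euler('xyz',s["tcp_rot"],degrees=True).as_matrix();g=tp-19*R[:,2]-O;print("grip local x,z",g@ex,g[2],np.hypot(g@ex,g[2]),"angle",np.arctan2(g[2],-g@ex)-.26)
E
python3 t.py
```

```text
25.125 [494.76162546 254.00838808 101.14864727] [ 1.79800032e+02 -3.29390844e-02  9.92961427e+01] [-3.89660953 -0.40832015 13.04018009] 14.713140622350789
grip local x,z -22.20423048837323 90.14852841294476 92.84279738676723 angle 1.0692962604507426
```

Emit:
{"method": "apply_moves", "body": {"rows": [[0,11.4,-0.5,0,0,0],[0,11,0.5,0,0,0],[0,0,0,0,0,0],[0,0,0,0,0,0],[0,0,0,0,0,0]]}}

```text
time: 25.75
tool_pos: [519.2, 258.2, 101.9]
tcp_rot: [179.5, -0.1, 99.3]
ft_force: [5.5, 2.7, 6.4]
finger_gap: 14.9
grip_force: 33.0
```

```bash
python3 t.py
python3 - <<'E'
from h import *
for n in ("wrist","scene"):
    p,d=eyes.snapshot(n)
    cv2.imwrite(f"pics/f{n}.png",p[:,:,::-1])
    for k in ("lever_grip","slab"): print(n,k,[(np.round(r["xyz"],1),round(r["confidence"],2)) for r in models.place_of(k,n)])
    for r in models.cut_out("slab",n)[:1]: 
        Q=cloud(n,r["pixels"],d);print(np.percentile(Q[:,2],[10,50,90]))
    if n=="wrist":
        P=cloud(n,np.ones_like(d,bool),d);a=np.radians(9.43);O=np.array([499.3,361.8,0])
        L=np.c_[(P-O)@[np.cos(a),np.sin(a),0],(P-O)@[-np.sin(a),np.cos(a),0],P[:,2]]
        # arm/handle: y in -80..-60 band, above frame
        A=L[(abs(L[:,1]+70)<8)&(abs(L[:,0])<50)&(L[:,2]>60)]
        for z in range(65,135,10):
            q=A[abs(A[:,2]-z)<5]
            if len(q): print("arm z",z,len(q),q[:,0].min(),q[:,0].max(),q[:,1].min(),q[:,1].max())
        F=L[(abs(L[:,1])<50)&(abs(L[:,0])<64)&(L[:,2]<80)&(L[:,2]>50)]
        for nm,q in (("slab",F[(abs(F[:,1])<35)&(abs(F[:,0])<48)]),("frame",F[(abs(F[:,0])>56)])): print(nm,len(q),np.percentile(q[:,2],[10,50,90]) if len(q) else 0)
E
```

```text
25.75 [519.23762461 258.21497706 101.86275433] [ 1.79459861e+02 -8.93157141e-02  9.92786196e+01] [5.53923902 2.68088667 6.36025307] 14.925083909492926
grip local x,z 2.5173757650539565 90.86188696575404 90.89675287775655 angle 1.338494760500846
wrist lever_grip [(array([518.4, 262.8, 115.6]), 0.63)]
wrist slab [(array([498.9, 360.5,  57.6]), 0.57)]
[59.1975398  66.50862535 67.8226032 ]
arm z 65 252 -16.87105728866757 16.00192911363258 -67.39834553777597 -62.0067206908384
arm z 75 39 -4.32014285370115 5.4445396121295895 -67.31947224679654 -64.01669764106822
arm z 85 44 -4.079078210191012 5.759829886853489 -67.19527457760363 -64.02865942170365
arm z 95 54 -4.5011784342853876 5.920156924705052 -69.25563368930273 -63.92613627584685
arm z 105 71 -4.147848737377826 6.240229639307138 -68.4835609966486 -63.94473527714279
arm z 115 103 -7.147768087289556 10.503945254549427 -74.01839927296092 -64.05291437076964
arm z 125 813 -7.531346822975485 10.72448618995711 -77.97571427783187 -64.01267110191283
slab 17011 [57.12569802 58.09848619 66.14620275]
frame 3323 [59.95601514 60.85116052 61.79176467]
scene lever_grip [(array([520.3, 258.6, 121.2]), 0.46)]
scene slab [(array([498.5, 363. ,  57.6]), 0.73)]
[57.23404499 61.21291941 64.96651722]
```

View pics/fwrist.png

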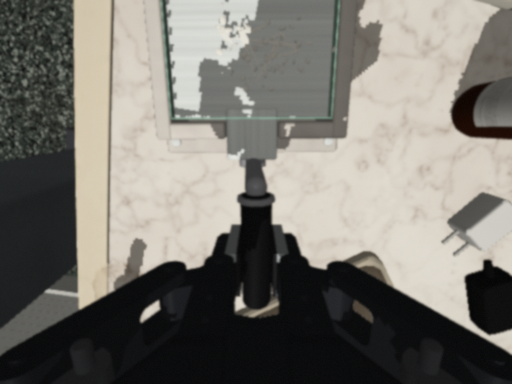

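The lever is upright, with its handle at (256,250). The slab edge is raised to about 67 mm, and the arm is about 0.02 rad past vertical. I'll trim it back slightly.

Emit:
{"method": "apply_moves", "body": {"rows": [[0,-1.8,0.7,0,0,0],[0,0,0,0,0,0],[0,0,0,0,0,0],[0,0,0,0,0,0],[0,0,0,0,0,0]]}}

```text
time: 26.78
tool_pos: [518.0, 258.0, 101.8]
tcp_rot: [179.4, -0.1, 99.3]
ft_force: [5.1, 2.7, 9.2]
finger_gap: 14.6
grip_force: 33.2
```

```bash
cat > a.py <<'E'
from h import *
p,d=eyes.snapshot("wrist");P=cloud("wrist",np.ones_like(d,bool),d);a=np.radians(9.43);O=np.array([499.3,361.8,0])
L=np.c_[(P-O)@[np.cos(a),np.sin(a),0],(P-O)@[-np.sin(a),np.cos(a),0],P[:,2]]
A=L[(abs(L[:,1]+66)<4)&(abs(L[:,0])<20)&(L[:,2]>70)]
x=[];zz=range(72,110,6)
for z in zz: q=A[abs(A[:,2]-z)<3];x.append((q[:,0].min()+q[:,0].max())/2)
H=L[(L[:,1]<-78)&(L[:,1]>-95)&(abs(L[:,0])<20)&(L[:,2]>110)&(L[:,2]<135)]
print("arm x",np.round(x,2),"tilt",np.polyfit(zz,x,1)[0],"handle x",H[:,0].min(),H[:,0].max(),H[:,2].max())
E
python3 t.py;python3 a.py
```

```text
26.775 [518.03792689 257.97875048 101.79403301] [ 1.79382831e+02 -9.34348759e-02  9.92734542e+01] [5.10274573 2.72466489 9.16409766] 14.627810751842917
grip local x,z 1.2696373198735378 90.79290549054201 90.80178228613417 angle 1.3247792978647908
arm x [ 0.08  0.02 -0.07 -0.08  0.16  0.15  0.37] tilt 0.008203549744388633 handle x -13.484424871458366 14.645334430496924 134.98985173814285
```

Emit:
{"method": "apply_moves", "body": {"rows": [[0,-0.8,0.3,0,0,0],[0,0,0,0,0,0],[0,0,0,0,0,0],[0,0,0,0,0,0],[0,0,0,0,0,0]]}}

```text
time: 27.45
tool_pos: [517.8, 257.9, 101.8]
tcp_rot: [179.3, -0.1, 99.3]
ft_force: [7.6, 1.7, 8.5]
finger_gap: 14.9
grip_force: 33.2
```

```bash
python3 t.py;python3 a.py; python3 -c "
from h import *
eyes.snapshot('side');print([(np.round(r['xyz']),round(r['confidence'],2)) for r in models.place_of('key_grip','side')])
print(job.hand_in())"
```

```text
27.45 [517.75807831 257.94231198 101.81980795] [ 1.79315733e+02 -9.57060635e-02  9.92762407e+01] [7.56270355 1.74803959 8.50984001] 14.901847550641408
grip local x,z 0.9653508125193053 90.8184264958557 90.82355692976562 angle 1.3214253862861844
arm x [-0.23  0.1  -0.01 -0.02 -0.15 -0.18  0.08] tilt 0.001502667551878803 handle x -13.820346051880591 14.349544911549401 134.99057435514453
[(array([ 570., -310.,    2.]), 0.69), (array([437., -77.,  77.]), 0.48)]
the job is handed in; nothing more can be done
None
```

The job is handed in at about 27.5 s of the 67 s allowed: the screw is at its anticlockwise stop with the tongue clear of the slab, the key is back upright in its holder, and the gripper is holding the lever within about 0.01 rad of straight up, with the slab raised.

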